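Hang the cork pail on the double hook

ROBOT

A 7-joint arm with a two-finger parallel gripper is mounted at the origin on the work surface. World frame = base frame: x ahead of the robot, y to its left, z up, the work surface at z = 0. Lengths are in m, angles in rad, forces in N, time in s.
With the tool pointing down it reaches from about 0.4 to 0.9 m from the base axis. Payload 5.6 kg.
Tool frame: the origin (TCP) lies midway between the tips of the shut fingers; the grasp point (between the pads) lies 19 mm behind it; y points along the fingers, z is the direction in which the jaws open and shut, and the axes are right-handed (so a half turn about y gives the same grasp; the last joint's range is limited). The gripper opens to 92 mm and grips with 3 to 60 N. Pads are 20 mm wide; open, the fingers measure 128 mm over their backs; the gripper's body (75 mm by 189 mm) begins 69 mm behind the grasp point.
Start: joints at [-1.321, 0.468, -0.012, 1.603, 0.006, 1.071, -0.056], TCP at [0.188, 0.622, 0.215] pointing down, gripper open.
Joint ranges: [-2.53, 2.53], [-0.31, 2.02], [-1.57, 1.55], [0.28, 2.44], [-1.29, 4.43], [0.15, 1.84], [-2.92, 2.92]. Speed limits (rad/s): [2.57, 2.57, 3.14, 3.14, 3.14, 3.14, 3.14].

INTERFACE

Orientations are given as a 3x3 rotation matrix whose columns are the frame's x, y, z axes.
In Python, from station import env, effector, solver, viewer, workorder, search_frame, tip_of gives the robot as it stands. Calls block until the motion is done:
- env.reach(position, orientation): joint-space move of the TCP to a pose.
- env.movel(position, frame=None, rate=0.15): straight line of the TCP; frame=None keeps the orientation; rate is the mean speed in m/s.
- env.goto_joints(angles): joint-space move.
- effector.release() and effector.grasp(squeeze=None): open the fingers fully, or close them until they stop; squeeze is the grip in N (None keeps the last).
- env.pause(seconds).
- solver.inverse_kinematics(position, orientation): joint angles nearest the present ones, or None.
- env.sense(): the state.
- viewer.read_camera(name): name is "side" or "top" or "wrist"; returns (picture, depth): 400x640x3 uint8, red, green, blue; 400x640 float32, m along the optical axis (not along the pixel's ray), 0 where there is no reading.
- viewer.camera_info(name): a dict with "intrinsics" (3x3 intrinsics, pixels), "dist_coeffs" ([k1, k2, p1, p2, k3] as OpenCV has them; the pictures are not rectified), "eye" and "rotation" of the camera in the world; the wrist camera has in their place "T_tool_cam" (4x4, takes a point from camera to tool coordinates, whose origin is the TCP and whose axes are the tool frame's). Camera axes: x right, y up, looking along -z (the intrinsics and any distortion apply to the point x, -y, -z); pixel columns grow to the right and rows downward; lengths in m; the calibration is good to about 2 mm. A picture is of the moment at which its call begins: read the wrist's pose just before it. camera_info takes no time and is no camera call.
A pose or a line that the arm cannot do raises env.PlanningError and nothing moves.
- workorder.finish_job(): hands the job in, once; it reports no verdict.
Trained networks look in the newest picture that a camera, given by its name, has taken for a name from the list of things; names that differ only in an ending like _2 or _b are one class to them, and where a whole thing is asked for, a point or a joint stands for the part that bears it (a point fixed in the world has none). Each returns a list of dicts, best first, with "score" (0 to 1); they miss things now and then, are a little off and sometimes report something else, mostly with a low value. They report only what shows in the picture. A call takes as long as a camera call.
- search_frame(camera, name): "at" ([x, y, z] in m, in world coordinates, good to about 4 mm: the middle of the surface that is visible of it).
- tip_of(camera, name): "at" ([x, y, z] in m, in world coordinates, good to about 4 mm: a listed point, or the origin of a listed thing).
The state is a dict: "t": time; "joint_positions": joint angles; "joint_velocities": joint speeds; "tau": joint torques, N m; "ee_pos": TCP position; "tcp_rot": TCP orientation; "wrist_force": force on the tool from outside, world axes, zero at the start; "moment": the same for the moment, N m; "gripper_width": finger opening in m.
Only numpy, scipy, OpenCV 4.12 (cv2) and the standard library are available. Lean on these libraries where they do the work, as an engineer would, in place of code of your own. Each camera call takes 0.05 s, during which the arm holds its last target.

TASK

Clear the small blue pail of corks off the packing bench. First, with the pail still standing on the bench, swing its folded wire bail upright (a fingertip under the grip does it); then pick the pail up by the bail, carry it without tipping it, and hang it on the double hook of the green stand, so that both prongs carry the bail, one on each side of the grip, and the pail hangs free and still. Leave the grey pail where it stands.

Things in the scene. Friction and masses are not known exactly. Their poses are not given: they have to be found in the camera images.
- blue_pail_grip (a point): Centre of the wooden grip (16 mm dia, 44 long, along y) on the BLUE pail's bail, mid of its straight 6 mm top wire (116 long). z points from the hinge line (parallel to y, 85 mm away at -z) to the grip. Start: folded on the robot's side, z 20 to 38 deg above level (stop at 15); z up = upright. Side wires run to ears at y +-73. Stiff hinge: stays where left, about 1 N at the grip moves it.
- blue_pail: BLUE pail holding corks, loose, about 0.6 kg. Origin: centre of its underside, z up; the bail starts folded on its -x side, y is parallel to the hinge. Round, 110 mm high, 140 across the rim (146 over the ears), 110 across the foot; hinge line 100 mm above the underside, so the upright bail's grip centre is 185 mm above it.
- hook_seat (a point): Place of the grip centre when hung on the fixed green stand, 230 mm over the bench. Two level 8 mm prongs along x at y +-40, axes 7 mm below it, point to -x (robot); tips turn up from x -35 to x -48, 20 mm above it. Post (not higher than prongs) at x +110; 12 mm foot plate x -20 to 180, y +-85. Thread from the tip side: wire over tips, rim under prongs. Pail clears the post within 20 in x.
- grey_pail: The bystander: a bare-metal GREY pail, empty, same size and same folding bail but with a black grip. Origin at the centre of its underside. Leave it where it is.

How it is judged:
By the outcome, as a careful person would: the job done as asked, in the order asked, and still so for the second after the job is handed in, with the robot touching nothing.
It also fails if it takes over 64 s, if anything falls off the work surface, if the arm or the gripper's body presses on something with over 40 N, if the wrist force passes 120 N, or if a joint passes its speed limit or range.

## Working session

There is one attempt and no reset: what is moved stays moved. The work goes in short steps, each a Python script; the robot and the scene stay as the last script left them, time stands still between calls to the robot, and variables do not carry over. Pictures are saved under pics/ and viewed, and the job is handed in when it is done.

```bash
ls; mkdir -p pics
cat > h.py <<'E'
import numpy as np, cv2
from station import env, effector, solver, viewer, workorder, search_frame, tip_of
def snap(cam,fn):
    s=env.sense(); p,d=viewer.read_camera(cam); cv2.imwrite('pics/'+fn+'.png',p[:,:,::-1]); np.save('pics/'+fn+'.npy',d); return s,p,d
def cloud(cam,d,s=None):
    i=viewer.camera_info(cam);K=np.array(i['intrinsics']);D=np.array(i['dist_coeffs'],float)
    h,w=d.shape;u,v=np.meshgrid(np.arange(w),np.arange(h))
    n=cv2.undistortPoints(np.stack([u,v],-1).reshape(-1,1,2).astype(np.float64),K,D).reshape(h,w,2)
    P=np.stack([n[...,0]*d,-n[...,1]*d,-d],-1)
    if cam=='wrist':
        T=np.array(i['T_tool_cam']);P=P@T[:3,:3].T+T[:3,3]
        P=P@np.array(s['tcp_rot']).T+np.array(s['ee_pos'])
    else: P=P@np.array(i['rotation']).T+np.array(i['eye'])
    P[d<=0]=np.nan
    return P
E
python3 - <<'E'
from h import *
for c in ['top','side','wrist']:
    s,p,d=snap(c,c+'0')
    for n in ['blue_pail','blue_pail_grip','hook_seat','grey_pail']:
        print(c,n,'tip',[(np.round(r['at'],3).tolist(),round(r['score'],2)) for r in tip_of(c,n)][:3],'search',[(np.round(r['at'],3).tolist(),round(r['score'],2)) for r in search_frame(c,n)][:3])
s=env.sense();print(s['t'],s['tcp_rot'],s['wrist_force'],s['gripper_width'])
for c in ['top','side']: print(viewer.camera_info(c))
E
```

```text
pics
top blue_pail tip [([0.599, -0.308, 0.003], 0.77)] search [([0.594, -0.316, 0.08], 0.89)]
top blue_pail_grip tip [([0.525, -0.337, 0.13], 0.71)] search [([0.528, -0.329, 0.132], 0.93)]
top hook_seat tip [([0.584, 0.017, 0.23], 0.77)] search [([0.655, 0.004, 0.012], 0.7)]
top grey_pail tip [([0.603, 0.291, -0.004], 0.79)] search [([0.612, 0.307, 0.049], 0.87)]
side blue_pail tip [([0.601, -0.313, -0.003], 0.86)] search [([0.596, -0.305, 0.08], 0.88)]
side blue_pail_grip tip [([0.523, -0.336, 0.128], 0.74)] search [([0.526, -0.339, 0.131], 0.87)]
side hook_seat tip [([0.583, 0.016, 0.229], 0.6)] search [([0.662, -0.018, 0.012], 0.69)]
side grey_pail tip [([0.609, 0.289, -0.002], 0.59)] search [([0.607, 0.316, 0.069], 0.55)]
wrist blue_pail tip [] search []
wrist blue_pail_grip tip [] search []
wrist hook_seat tip [] search []
wrist grey_pail tip [] search []
1.35 [[ 9.57421812e-01  6.15438279e-05  2.88692693e-01]
 [-2.88692695e-01  3.33938982e-05  9.57421812e-01]
 [ 4.92828288e-05 -9.99999998e-01  4.97393001e-05]] [-0.0413694  -0.06256844  0.35894857] 0.0919371129886869
{'intrinsi
[... 225 characters left out ...]
   , 0.        ]), 'eye': array([0.330324  , 0.0070994 , 1.22836756]), 'rotation': array([[-0.00958348,  0.98205135, -0.1883701 ],
       [-0.99991753, -0.00780101,  0.01020174],
       [ 0.00854916,  0.18845233,  0.98204513]])}
{'intrinsics': array([[440.32676618,   0.        , 317.88480301],
       [  0.        , 440.32676618, 194.32808432],
       [  0.        ,   0.        ,   1.        ]]), 'dist_coeffs': array([-0.12405445,  0.        ,  0.        ,  0.        ,  0.        ]), 'eye': array([ 0.3574348 , -0.70200478,  0.98474774]), 'rotation': array([[ 0.96565613,  0.20709088, -0.15691275],
       [-0.25937031,  0.73267548, -0.62921672],
       [-0.01533892,  0.64830549,  0.76122579]])}
```

View pics/top0.png

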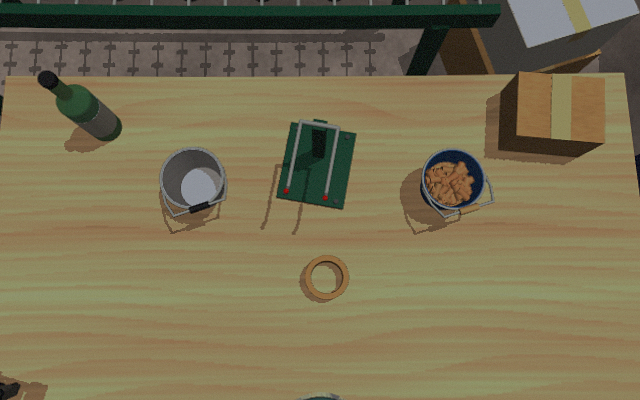

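View pics/side0.png

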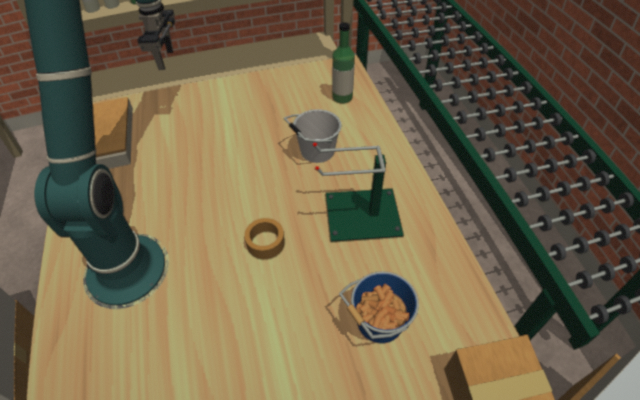

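The top view shows the blue pail at about (452,180) with its bail folded toward the robot, grip near (465,208). The stand is at (318,165) with red tips at (286,190) and (325,197), and the grey pail is at (193,180). Next I'll measure these accurately from depth.

Run:
```python
from h import *
from scipy.optimize import least_squares
for c in ['top','side']:
    p=cv2.imread(f'pics/{c}0.png')[:,:,::-1].astype(int); d=np.load(f'pics/{c}0.npy'); P=cloud(c,d)
    R,G,B=p[...,0],p[...,1],p[...,2]
    # table
    z=P[...,2]; print(c,'table med',np.nanmedian(z[np.abs(z)<.02]))
    # plate
    m=(G>1.3*R)&(np.abs(z-.012)<.008)&(np.abs(P[...,1])<.2)&(P[...,0]>.5)&(P[...,0]<.85)
    q=P[m][:,:2].astype(np.float32); r=cv2.minAreaRect(q*1000);print('plate',m.sum(),r, np.round(cv2.boxPoints(r)).tolist())
    # prongs
    m=(z>.19)&(z<.27)&(np.abs(P[...,1])<.15)&(P[...,0]>.45)&(P[...,0]<.8)
    q=P[m]; 
    for sgn in (1,-1):
        # split by cluster along line
        pass
    np.save(f'pics/pr_{c}.npy',q)
    print('prong pts',len(q),np.round(np.percentile(q,[2,50,98],axis=0),3).tolist())
    red=(R>120)&(G<60)&(B<60)&(z>.15)&(z<.3)
    n,l,st,ce=cv2.connectedComponentsWithStats(red.astype(np.uint8))
    for k in range(1,n):
        if st[k,4]>3: print('red',st[k,4],np.round(np.nanmedian(P[l==k],axis=0),4),np.round(ce[k]))
    # pail rims
    for nm,(cx,cy) in dict(blue=(.6,-.31),grey=(.605,.29)).items():
        rr=np.hypot(P[...,0]-cx,P[...,1]-cy)
        m=(z>.104)&(z<.114)&(rr<.085)&(rr>.055)
        q=P[m];f=least_squares(lambda a:np.hypot(q[:,0]-a[0],q[:,1]-a[1])-a[2],[cx,cy,.07],loss='soft_l1',f_scale=.002)
        print(nm,len(q),'rim',np.round(f.x,4))
        m=(z>.112)&(z<.16)&(rr<.13)
        q=P[m]; print('bail pts',len(q)); 
        far=q[np.hypot(q[:,0]-f.x[0],q[:,1]-f.x[1])>.072]
        print(np.round(far[::max(1,len(far)//25)],3).tolist())
```

```text
top table med -0.0006246863780414724
plate 3898 ((661.2007446289062, 3.7532501220703125), (168.03799438476562, 198.4061737060547), 79.41881561279297) [[548.0, -61.0], [743.0, -97.0], [774.0, 68.0], [579.0, 105.0]]
prong pts 911 [[0.531, -0.042, 0.198], [0.657, -0.003, 0.226], [0.7, 0.065, 0.248]]
red 14 [0.544  0.0654 0.2484] [286. 190.]
red 14 [ 0.5284 -0.0128  0.2493] [325. 197.]
blue 656 rim [ 0.5983 -0.3112  0.0699]
bail pts 428
[[0.666, -0.284, 0.112], [0.592, -0.239, 0.112], [0.578, -0.39, 0.117], [0.569, -0.245, 0.112], [0.555, -0.391, 0.127], [0.55, -0.253, 0.113], [0.541, -0.383, 0.129], [0.538, -0.384, 0.131], [0.536, -0.379, 0.131], [0.534, -0.364, 0.13], [0.531, -0.342, 0.137], [0.532, -0.259, 0.123], [0.529, -0.358, 0.135], [0.526, -0.338, 0.14], [0.524, -0.314, 0.138], [0.524, -0.345, 0.138], [0.522, -0.318, 0.139], [0.523, -0.352, 0.132], [0.519, -0.325, 0.139], [0.519, -0.272, 0.13], [0.518, -0.34, 0.133], [0.515, -0.319, 0.137], [0.514, -0.3, 0.134], [0.512, -0.271, 0.133], [0.511, -0.316, 0.136], [0.51, -0.298, 0.131]]
grey 592 rim [0.6052 0.2901 0.0694]
bail pts 47
[... 1619 characters left out ...]
393, 0.123], [0.564, -0.393, 0.126], [0.543, -0.394, 0.132]]
grey 264 rim [0.6048 0.289  0.0704]
bail pts 221
[[0.613, 0.361, 0.114], [0.55, 0.351, 0.116], [0.545, 0.339, 0.122], [0.53, 0.33, 0.129], [0.526, 0.324, 0.131], [0.52, 0.309, 0.137], [0.521, 0.299, 0.137], [0.529, 0.28, 0.142], [0.517, 0.282, 0.137], [0.518, 0.273, 0.14], [0.519, 0.275, 0.134], [0.521, 0.272, 0.132], [0.539, 0.259, 0.139], [0.538, 0.255, 0.138], [0.537, 0.247, 0.141], [0.533, 0.245, 0.14], [0.532, 0.243, 0.138], [0.538, 0.242, 0.134], [0.539, 0.233, 0.134], [0.545, 0.221, 0.135], [0.546, 0.215, 0.132], [0.565, 0.209, 0.133], [0.565, 0.209, 0.129], [0.586, 0.21, 0.122], [0.564, 0.206, 0.128], [0.585, 0.207, 0.122]]
```

Run:
```python
import cv2
p=cv2.imread('pics/top0.png');a=cv2.resize(p[130:240,400:520],None,fx=5,fy=5,interpolation=cv2.INTER_CUBIC);cv2.imwrite('pics/c1.png',a)
p=cv2.imread('pics/side0.png');a=cv2.resize(p[255:355,320:440],None,fx=5,fy=5,interpolation=cv2.INTER_CUBIC);cv2.imwrite('pics/c2.png',a)
```

```text
(no output)
```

View pics/c1.png

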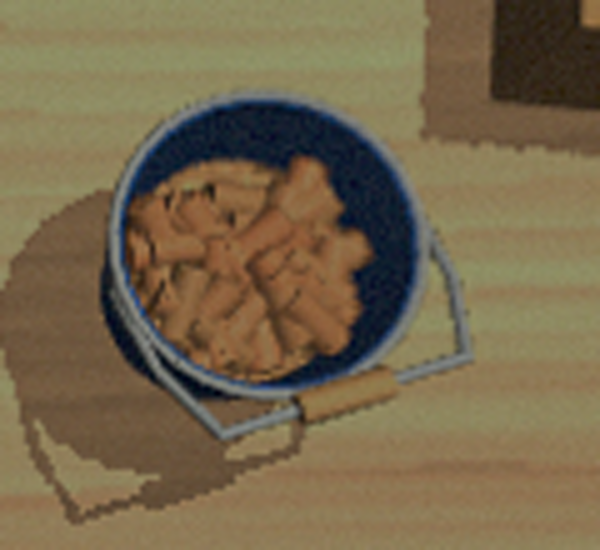

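View pics/c2.png

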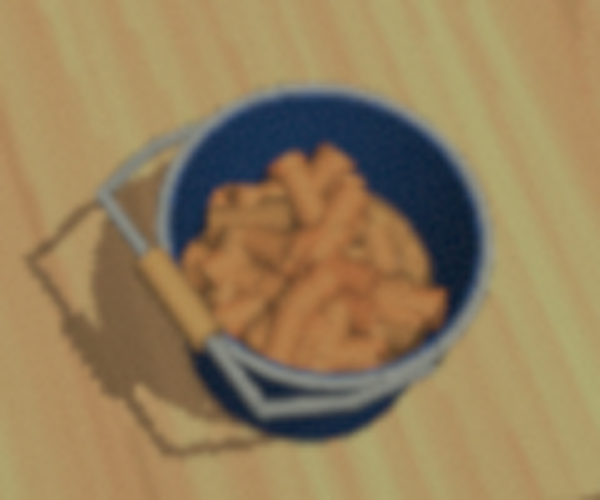

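```bash
cat >> h.py <<'E'
PY=np.deg2rad(16.5); PC=np.array([.598,-.312])   # pail yaw, centre
def swing_pose(th,a,off=0.,s=.008,PY=PY,PC=PC):
    """th: bail elevation deg (90 upright), a: tool dip deg; off: standoff along -n"""
    d=np.array([np.cos(PY),np.sin(PY),0]);u=np.array([0,0,1.]);th,a=np.deg2rad([th,a])
    g=np.r_[PC,.1]-.085*np.cos(th)*d+.085*np.sin(th)*u
    y=np.cos(a)*d-np.sin(a)*u; x=np.sin(a)*d+np.cos(a)*u; z=np.cross(x,y)
    return g-(.018+off)*x+s*y, np.stack([x,y,z],1)
def down(yaw,sg=1):
    z=sg*np.array([np.cos(yaw),np.sin(yaw),0]);y=np.array([0,0,-1.]);return np.stack([np.cross(y,z),y,z],1)
HY=np.deg2rad(-11); SEAT=np.array([.582,.017,.230])
E
python3 - <<'E'
from h import *
p,R=swing_pose(22,45);print(R)
for th,a in [(22,30),(22,40),(22,45),(22,55),(55,55),(90,65),(90,75)]:
    print(th,a,np.round(swing_pose(th,a)[0],3),solver.inverse_kinematics(*swing_pose(th,a)))
for sg in (1,-1):
    print(sg,solver.inverse_kinematics([.598,-.312,.166],down(PY,sg)),solver.inverse_kinematics([.435,.046,.251],down(HY,sg)),solver.inverse_kinematics([.582,.017,.211],down(HY,sg)))
E
```

```text
[[ 0.67798794  0.67798794 -0.28401534]
 [ 0.20082918  0.20082918  0.95881973]
 [ 0.70710678 -0.70710678  0.        ]]
22 30 [ 0.52  -0.335  0.112] [ 1.65826906  0.89211302 -0.86767414  2.08531738 -1.24861242  0.40776105
 -2.14643779]
22 40 [ 0.517 -0.336  0.113] [ 1.44002063  0.6800156  -0.65514668  2.07649381 -1.19812933  0.45644484
 -2.36809324]
22 45 [ 0.516 -0.336  0.113] [ 1.23991416  0.57792453 -0.44422744  2.07045737 -1.19522988  0.51841017
 -2.46244138]
22 55 [ 0.513 -0.337  0.115] [ 0.45399243  0.49754107  0.4315975   2.07148966 -1.28135964  0.77559284
 -2.57000899]
55 55 [ 0.542 -0.329  0.153] [ 0.23000994  0.48850527  0.65723608  2.03506248 -1.27365972  0.8662789
 -2.67377207]
90 65 [ 0.586 -0.316  0.17 ] [ 1.11744899  0.53353542 -0.66695629  1.8211772  -0.00959645  0.59013481
  2.435775  ]
90 75 [ 0.583 -0.316  0.173] [ 0.09606249  0.49706335  0.59506214  1.79268603 -0.64571441  0.8617537
  2.88276563]
1 [-0.14225869  0.69441033  0.87397914  1.62161391 -0.58151941  1.10492805
  1.17563474] [-0.79446112  0.03827405  0.6404139   2.08651794 -0.02676141  1.02453836
 -0.33247963] [-0.59144547  0.39965737  0.65050547  1.81114075 -0.27949511  1.02392482
 -0.02385863]
-1 [-0.32956748  0.97339181  1.33806717  1.63260044 -0.97142916  1.34378525
 -1.69295304] [-0.47626911  0.04828191  0.30698171  2.07044649 -0.01706229  1.02518274
  2.7888383 ] [ 0.78272335  0.77990252 -1.32114991  1.72404068  0.78928779  1.28676462
  2.23060983]
```

Run:
```python
from h import *
effector.grasp(5)
p=np.array(env.sense()['ee_pos'])
env.movel([p[0],p[1],.42],rate=.3)
p,R=swing_pose(22,90)
j=solver.inverse_kinematics([.47,-.345,.38],R);print(j)
env.goto_joints([.62,.2,0,1.75,0,1.19,-.2])
s=env.sense();print(s['t'],s['ee_pos'],s['tcp_rot'],s['gripper_width'])
for half in (1,-1):
  F=np.diag([half,1,half])
  for th,a in [(22,30),(22,40),(22,50),(22,60),(22,70),(55,60),(90,75)]:
    p,R=swing_pose(th,a);q=solver.inverse_kinematics(p,R@F)
    print(half,th,a,None if q is None else np.round(q,2))
s,p,d=snap('wrist','w1')
```

```text
[ 0.93705047  0.27439884 -0.45490175  1.5308489   0.12193593  1.36456241
  2.33070813]
7.0083 [ 0.42297245 -0.3420226   0.31148358] [[-7.30112931e-01  1.48637915e-03  6.83324886e-01]
 [-6.83326291e-01 -8.01234082e-04 -7.30112689e-01]
 [-5.37721091e-04 -9.99998574e-01  1.60067331e-03]] 0.00019048560086834087
1 22 30 [ 1.96  1.64 -1.56  2.07  1.35  0.57  1.9 ]
1 22 40 [ 1.81  1.06 -1.22  2.06  0.52  0.26  2.4 ]
1 22 50 [ 1.78  1.08 -1.35  2.02  0.96  0.5   1.91]
1 22 60 [ 1.3   0.57 -0.67  1.98 -0.25  0.43  2.83]
1 22 70 [ 1.11  0.52 -0.54  1.92 -0.04  0.56  2.55]
1 55 60 [ 1.21  0.51 -0.63  1.93 -0.29  0.5   2.79]
1 90 75 [ 0.91  0.51 -0.49  1.74  0.07  0.76  2.31]
-1 22 30 [ 1.81  1.07 -1.1   2.08 -0.69  0.22  0.54]
-1 22 40 [ 1.59  0.78 -0.86  2.07 -0.92  0.33  0.56]
-1 22 50 [ 1.13  0.53 -0.35  2.05 -1.08  0.52  0.51]
-1 22 60 [ 0.93  0.47 -0.2   2.01 -0.77  0.53  0.12]
-1 22 70 [ 0.75  0.45 -0.09  1.95 -0.46  0.59 -0.24]
-1 55 60 [ 0.84  0.42 -0.16  1.96 -0.71  0.58 -0.  ]
-1 90 75 [ 0.57  0.45 -0.03  1.76 -0.26  0.77 -0.57]
```

View pics/w1.png

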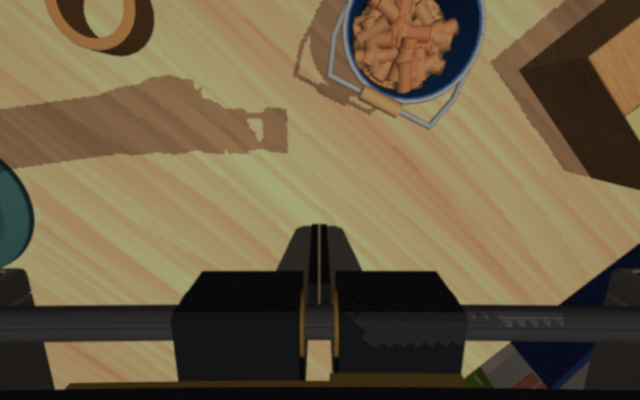

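```bash
cat >> h.py <<'E'
F=np.diag([-1.,1,-1])
def st(tag=''):
    s=env.sense();print(tag,round(s['t'],2),np.round(s['ee_pos'],4),'F',np.round(s['wrist_force'],2),'q',np.round(s['joint_positions'],2));return s
E
python3 - <<'E'
from h import *
print([ (n,[(np.round(r['at'],3).tolist(),round(r['score'],2)) for r in tip_of('wrist',n)][:2]) for n in ['blue_pail','blue_pail_grip']])
p,R=swing_pose(22,60,.05);env.reach(p,R@F); st('standoff')
p,R=swing_pose(22,60,.008);env.movel(p,R@F,rate=.1); st('near')
snap('side','s2');snap('wrist','w2')
E
python3 - <<'E'
import cv2
p=cv2.imread('pics/s2.png');a=cv2.resize(p[225:375,260:460],None,fx=4,fy=4,interpolation=cv2.INTER_CUBIC);cv2.imwrite('pics/c3.png',a)
E
```

```text
[('blue_pail', [([0.596, -0.315, -0.003], 0.83)]), ('blue_pail_grip', [([0.523, -0.33, 0.13], 0.76)])]
standoff 8.07 [ 0.4709 -0.3503  0.092 ] F [ 0.33 -0.66  0.25] q [ 1.02  0.49 -0.22  2.06 -0.82  0.51  0.26]
near 8.63 [ 0.5051 -0.3395  0.1126] F [-0.11 -0.74  0.09] q [ 0.94  0.47 -0.2   2.02 -0.78  0.53  0.15]
```

View pics/c3.png

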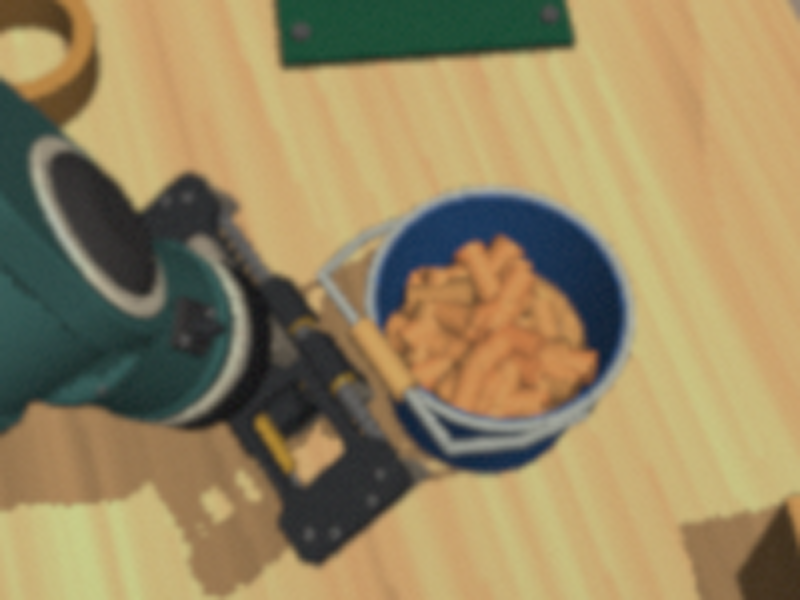

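View pics/w2.png

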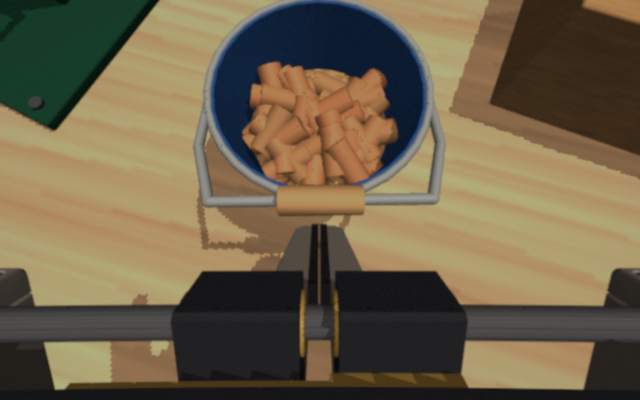

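The wrist view shows the fingertip centred (column 320, row 228) on the grip (row 200), with the bail parallel to the jaws. The side view shows the fingers still clear of the bail. Next is the swing.

```bash
python3 - <<'E'
from h import *
st0=st('0')
p,R=swing_pose(24,60,.0);env.movel(p,R@F,rate=.05); st('contact')
for th in (35,47,59):
    a=60+15*(th-24)/66
    p,R=swing_pose(th,a,0);env.movel(p,R@F,rate=.06); st(th)
snap('side','s3');snap('wrist','w3')
E
python3 - <<'E'
import cv2
p=cv2.imread('pics/s3.png');a=cv2.resize(p[225:375,260:460],None,fx=4,fy=4,interpolation=cv2.INTER_CUBIC);cv2.imwrite('pics/c4.png',a)
E
```

```text
0 8.73 [ 0.5041 -0.3398  0.1118] F [-0.84 -0.05  0.89] q [ 0.94  0.47 -0.2   2.02 -0.78  0.53  0.15]
contact 9.09 [ 0.512  -0.3377  0.1185] F [-2.72 -0.3  -0.64] q [ 0.92  0.46 -0.19  2.01 -0.77  0.53  0.12]
35 9.52 [ 0.5199 -0.3348  0.1334] F [-0.43 -0.86 -0.9 ] q [ 0.83  0.44 -0.13  1.98 -0.68  0.57 -0.  ]
47 9.97 [ 0.5299 -0.3318  0.1469] F [-0.52 -0.93  0.42] q [ 0.75  0.42 -0.07  1.94 -0.59  0.61 -0.14]
59 10.41 [ 0.5425 -0.3282  0.1581] F [ 0.15 -0.07  0.51] q [ 0.66  0.41 -0.02  1.9  -0.5   0.66 -0.26]
```

View pics/c4.png

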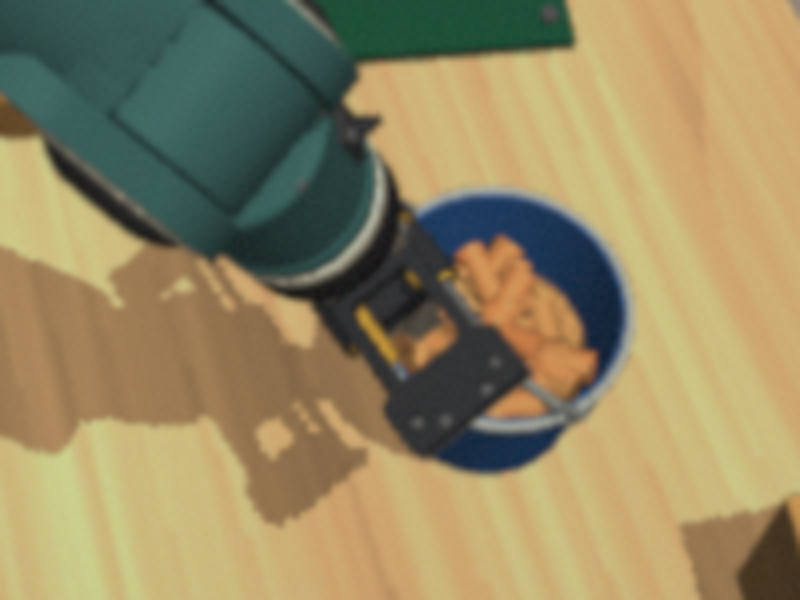

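View pics/w3.png

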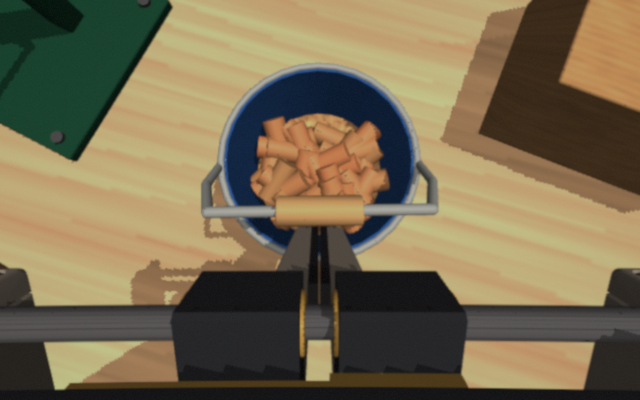

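The bail is rising with the finger (grip at row 208 in the wrist view), and the pail has not moved. I'll continue to upright.

Run:
```python
from h import *
for th in (70,80,90):
    a=60+15*(th-24)/66
    p,R=swing_pose(th,a,0);env.movel(p,R@F,rate=.06); st(th)
s,p,d=snap('wrist','w4')
print([ (n,[(np.round(r['at'],3).tolist(),round(r['score'],2)) for r in tip_of('wrist',n)][:2]) for n in ['blue_pail','blue_pail_grip']])
P=cloud('wrist',d,s);z=P[...,2]
Pl=(P[...,:2]-PC)@np.array([[np.cos(PY),-np.sin(PY)],[np.sin(PY),np.cos(PY)]])
m=(z>.175)&(np.abs(Pl[...,1])<.065)&(np.abs(Pl[...,1])>.024)&(np.abs(Pl[...,0])<.035)&(z<.2)
q=np.c_[Pl[m],z[m]];print(len(q))
for sg in (1,-1):
    k=q[q[:,1]*sg>0];print('wire',len(k),np.round(np.median(k,0),4))
m=(z>.104)&(z<.114)&(np.hypot(Pl[...,0],Pl[...,1])<.085);q=P[m]
from scipy.optimize import least_squares
print('rim',len(q),least_squares(lambda a:np.hypot(q[:,0]-a[0],q[:,1]-a[1])-.0695,PC,loss='soft_l1',f_scale=.002).x)
```

```text
70 10.93 [ 0.5561 -0.3242  0.1659] F [ 0.85 -0.18 -0.27] q [ 0.59  0.42  0.02  1.85 -0.43  0.7  -0.36]
80 11.32 [ 0.5692 -0.3203  0.1703] F [-0.13 -0.17 -0.24] q [ 0.54  0.43  0.05  1.81 -0.38  0.74 -0.44]
90 11.71 [ 0.5829 -0.3162  0.1722] F [ 0.42 -0.62  0.31] q [ 0.48  0.45  0.08  1.77 -0.33  0.78 -0.52]
[('blue_pail', [([0.598, -0.31, -0.0], 0.83)]), ('blue_pail_grip', [([0.599, -0.31, 0.185], 0.71)])]
1613
wire 782 [0.0008 0.0407 0.1874]
wire 831 [ 0.0018 -0.0428  0.1874]
rim 4873 [ 0.59791662 -0.31261226]
```

View pics/w4.png

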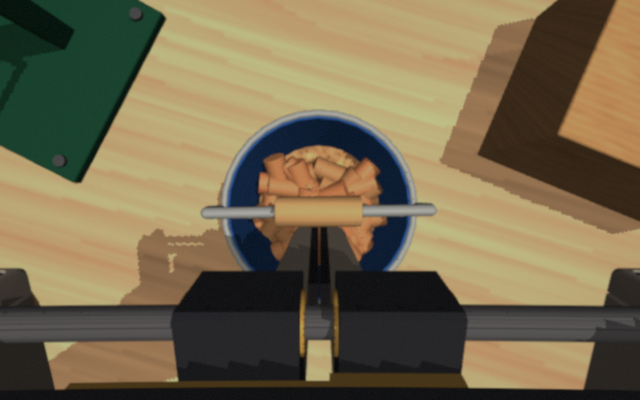

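Run:
```python
from h import *
p,R=swing_pose(90,75,.05);env.movel(p,R@F,rate=.12)
env.movel(p+[-.02,0,.17],R@F,rate=.25); s=st('up')
for sg in (1,-1):
    for p,y in (([.598,-.3125,.30],PY),([.598,-.3125,.166],PY),([.43,-.2,.25],PY),([.435,.046,.251],HY),([.582,.017,.211],HY)):
        q=solver.inverse_kinematics(p,down(y,sg));print(sg,p,None if q is None else np.round(q,2))
```

```text
up 13.26 [ 0.5168 -0.3292  0.3283] F [-0.16  0.18 -0.34] q [ 0.53  0.22  0.11  1.71 -0.27  1.07 -0.53]
1 [0.598, -0.3125, 0.3] [ 0.5   0.45 -0.1   1.43  0.05  1.26  0.69]
1 [0.598, -0.3125, 0.166] [ 0.49  0.56 -0.09  1.57  0.06  1.01  0.68]
1 [0.43, -0.2, 0.25] [ 0.49  0.14 -0.14  1.97  0.02  1.03  0.63]
1 [0.435, 0.046, 0.251] [ 0.14  0.08 -0.33  2.04  0.03  1.03 -0.4 ]
1 [0.582, 0.017, 0.211] [ 0.09  0.37 -0.22  1.77  0.09  1.01 -0.36]
-1 [0.598, -0.3125, 0.3] [ 0.2   0.45  0.33  1.46 -0.15  1.26 -2.3 ]
-1 [0.598, -0.3125, 0.166] [ 0.2   0.57  0.34  1.6  -0.21  1.01 -2.26]
-1 [0.43, -0.2, 0.25] [ 0.19  0.12  0.19  1.99 -0.03  1.03 -2.46]
-1 [0.435, 0.046, 0.251] [ 0.95  0.28 -1.28  2.    0.31  1.08  2.49]
-1 [0.582, 0.017, 0.211] [-0.98  0.73  1.35  1.83 -0.76  1.23 -2.73]
```

Run:
```python
from h import *
env.reach([.598,-.3125,.30],down(PY)); effector.release(); st('above')
s,p,d=snap('wrist','w5')
P=cloud('wrist',d,s);z=P[...,2]
Pl=(P[...,:2]-PC)@np.array([[np.cos(PY),-np.sin(PY)],[np.sin(PY),np.cos(PY)]])
m=(z>.175)&(np.abs(Pl[...,1])<.065)&(np.abs(Pl[...,0])<.035)&(z<.21);q=np.c_[Pl[m],z[m]]
print(len(q))
for lo,hi in ((-.06,-.025),(-.02,.02),(.025,.06)):
    k=q[(q[:,1]>lo)&(q[:,1]<hi)]; 
    if len(k): print(lo,len(k),np.round(np.median(k,0),4))
```

```text
above 15.75 [ 0.598  -0.3125  0.3   ] F [-0.02  0.02  0.14] q [ 0.5   0.45 -0.1   1.43  0.05  1.26  0.69]
1475
-0.06 226 [ 0.0013 -0.0434  0.1872]
-0.02 798 [0.0004 0.0007 0.1914]
0.025 286 [0.0003 0.0429 0.1873]
```

View pics/w5.png

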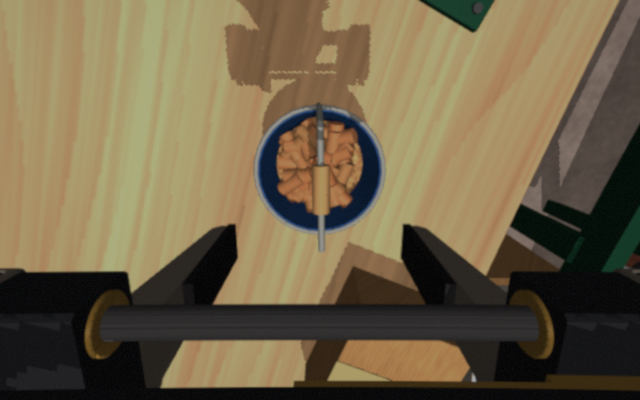

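The bail stayed upright, with the grip at pixel (321,190) between the open jaws at columns 235 and 403. Now I'll grasp and lift.

```bash
python3 - <<'E'
from h import *
y=PY+np.deg2rad(.5);R=down(y)
env.movel([.5985,-.312,.166],R,rate=.12); st('low')
effector.grasp(35); s=st('grasp'); print(s['gripper_width'])
env.movel([.5985,-.312,.200],R,rate=.06); st('lift1')
env.movel([.5985,-.312,.251],R,rate=.1); s=st('lift2'); print(s['gripper_width'])
snap('side','s6');s,p,d=snap('wrist','w6')
E
python3 - <<'E'
import cv2
p=cv2.imread('pics/s6.png');a=cv2.resize(p[165:365,260:500],None,fx=3,fy=3,interpolation=cv2.INTER_CUBIC);cv2.imwrite('pics/c6.png',a)
E
```

```text
low 17.07 [ 0.5991 -0.3122  0.167 ] F [-0.02  0.14 -0.81] q [ 0.5   0.56 -0.1   1.57  0.06  1.01  0.68]
grasp 18.22 [ 0.5986 -0.312   0.166 ] F [-0.29 -0.92 -1.05] q [ 0.5   0.56 -0.1   1.57  0.06  1.01  0.68]
0.014866317510942568
lift1 18.93 [ 0.5983 -0.3119  0.1999] F [ 0.08 -0.61 -8.  ] q [ 0.5   0.53 -0.1   1.54  0.06  1.07  0.68]
lift2 19.59 [ 0.5981 -0.3119  0.2505] F [ 0.4  -0.46 -6.31] q [ 0.5   0.48 -0.1   1.49  0.05  1.17  0.69]
0.014913461104275485
```

View pics/c6.png

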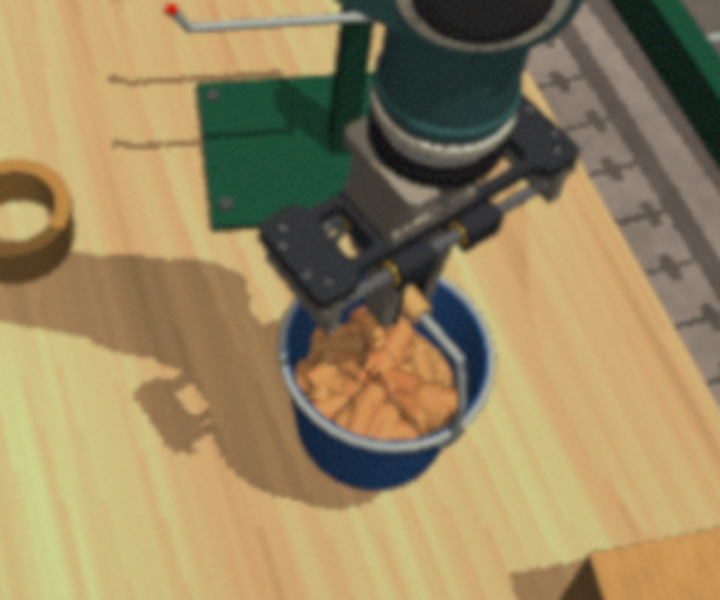

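View pics/w6.png

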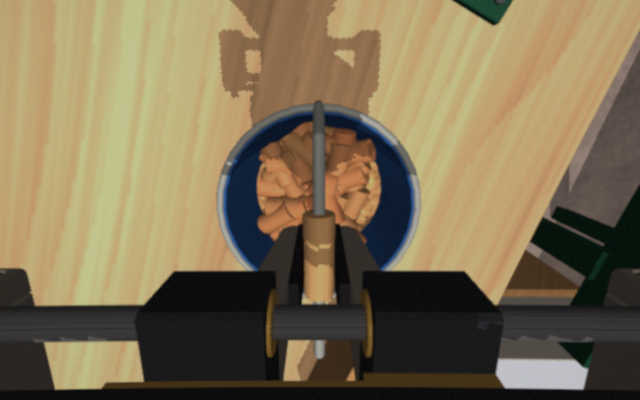

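The pail lifted level, with the grip held between the pads and 6–8 N at the wrist. Now the carry to the threading position.

Run:
```python
from h import *
y=PY+np.deg2rad(.5);hx=np.array([np.cos(HY),np.sin(HY),0])
env.movel([.44,-.2,.251],down(y),rate=.12); st()
p=SEAT+[0,0,.021]-.15*hx
env.movel(p,down(HY),rate=.12); s=st('pre'); env.pause(.5)
s,im,d=snap('wrist','w7');snap('side','s7');snap('top','t7');print(s['gripper_width'])
P=cloud('wrist',d,s);z=P[...,2]
M=np.array([[np.cos(HY),-np.sin(HY)],[np.sin(HY),np.cos(HY)]])
L=(P[...,:2]-SEAT[:2])@M
m=(z>.2)&(z<.27)&(L[...,0]>-.06)&(L[...,0]<.12)&(abs(L[...,1])<.07);q=np.c_[L[m],z[m]]
for sg in (1,-1):
    k=q[q[:,1]*sg>0]; print(sg,len(k))
    for lo,hi in ((-.06,-.04),(-.04,-.03),(-.02,.0),(.02,.04),(.06,.08)):
        kk=k[(k[:,0]>lo)&(k[:,0]<hi)]
        if len(kk): print(lo,len(kk),np.round(np.median(kk,0),4),np.round(kk.min(0),4))
c=L-np.array([-.15,0]);r=np.hypot(c[...,0],c[...,1])
m=(z>.18)&(z<.21)&(r>.062)&(r<.075);q=np.c_[c[m],z[m]]
A=np.c_[q[:,:2],np.ones(len(q))];print('rim plane',len(q),np.linalg.lstsq(A,q[:,2],rcond=None)[0])
```

```text
21.46 [ 0.4405 -0.2004  0.251 ] F [-0.38  0.06 -6.38] q [ 0.49  0.15 -0.15  1.95  0.03  1.04  0.63]
pre 23.66 [0.4348 0.0451 0.251 ] F [ 0.05 -0.39 -6.33] q [ 0.16  0.08 -0.35  2.04  0.03  1.03 -0.4 ]
0.014858406858785044
1 2024
-0.06 389 [-0.0498  0.0407  0.2483] [-0.0542  0.0347  0.2286]
-0.04 68 [-0.0325  0.0429  0.2265] [-0.0398  0.0392  0.2228]
-0.02 446 [-0.0101  0.0405  0.2261] [-0.0199  0.0363  0.2233]
0.02 447 [0.0297 0.0404 0.226 ] [0.02   0.0362 0.2212]
-1 1799
-0.06 285 [-0.046  -0.0364  0.2448] [-0.0521 -0.0419  0.2238]
-0.04 146 [-0.0358 -0.0367  0.2266] [-0.0399 -0.0428  0.2218]
-0.02 378 [-0.01   -0.0381  0.2259] [-0.02   -0.0435  0.2217]
0.02 389 [ 0.0291 -0.038   0.2258] [ 0.02   -0.0439  0.2205]
rim plane 7024 [-0.00203979  0.0275553   0.19211389]
```

View pics/w7.png

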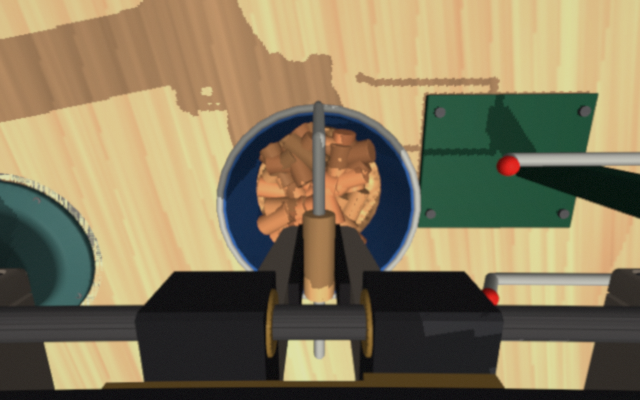

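View pics/s7.png

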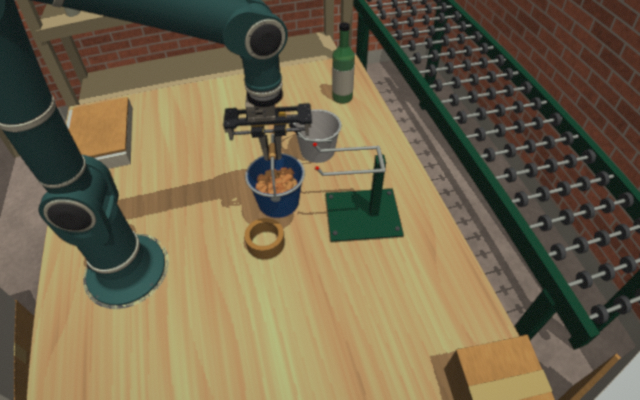

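View pics/t7.png

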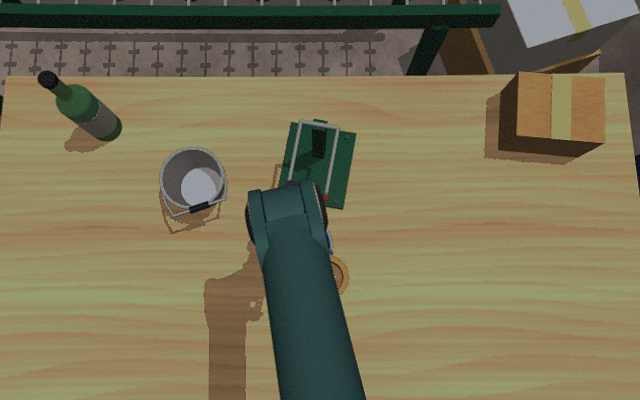

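The wrist view shows both red tips (508,166) and (490,297) ahead, straddling the grip. The prongs measure y +40.5 and −38 mm with tops at z 0.226, matching the model to about 1 mm. Threading now.

Run:
```python
from h import *
hx=np.array([np.cos(HY),np.sin(HY),0]);hy=np.array([-hx[1],hx[0],0])
T=SEAT+.001*hy+[0,0,.021]; R=down(HY)
env.movel(T-.06*hx,R,rate=.1); st('a')
env.movel(T-.002*hx,R,rate=.07); st('b')
env.movel(T-.002*hx-[0,0,.034],R,rate=.06); env.pause(.3);st('c')
for k in (.037,.039,.040,.041,.042):
    env.movel(T-.002*hx-[0,0,k],R,rate=.03); env.pause(.15); s=st(k)
    if s['wrist_force'][2]>-1.5: break
s,im,d=snap('wrist','w8');snap('side','s8')
```

```text
a 25.36 [0.5226 0.0296 0.2509] F [-1.09  0.73 -6.6 ] q [ 0.15  0.24 -0.32  1.85  0.09  1.06 -0.39]
b 26.33 [0.5797 0.0186 0.2508] F [ 0.53  0.68 -6.51] q [ 0.15  0.34 -0.3   1.72  0.11  1.1  -0.38]
c 27.35 [0.5804 0.0184 0.2173] F [ 0.07  0.2  -6.32] q [ 0.15  0.37 -0.3   1.76  0.12  1.03 -0.39]
0.037 27.75 [0.5802 0.0184 0.214 ] F [-0.4   0.76 -6.7 ] q [ 0.14  0.37 -0.3   1.76  0.13  1.02 -0.39]
0.039 28.15 [0.5802 0.0184 0.212 ] F [-0.2   0.59 -7.48] q [ 0.14  0.38 -0.3   1.77  0.13  1.02 -0.39]
0.04 28.55 [0.5802 0.0183 0.211 ] F [ 0.03  0.06 -7.5 ] q [ 0.14  0.38 -0.3   1.77  0.13  1.02 -0.39]
0.041 28.95 [0.5803 0.0184 0.2105] F [-1.78 -0.65  0.42] q [ 0.14  0.38 -0.3   1.77  0.13  1.02 -0.39]
```

View pics/w8.png

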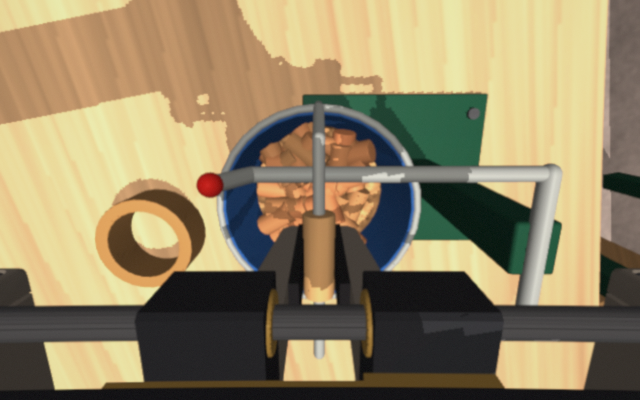

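View pics/s8.png

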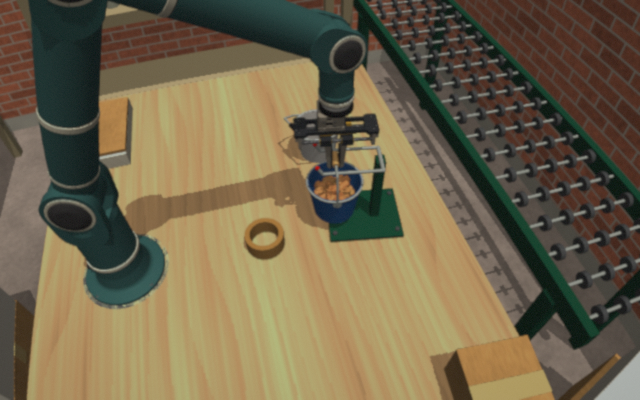

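The wire lies across the prong (crossing at pixel (319,174)), and the wrist load went from −7.5 N to about 0, so the prongs carry the pail. Releasing now.

```bash
python3 - <<'E'
from h import *
effector.release(); s=st('rel'); print(s['gripper_width'])
p=np.array(s['ee_pos'])
env.movel(p+[0,0,.06],rate=.08); st('up'); env.movel(p+[0,0,.17],rate=.2)
s,im,d=snap('wrist','w9')
env.movel(p+[-.25,0,.2],rate=.3); st('away'); env.pause(.5)
for c in ('side','top'):
    s,im,d=snap(c,c+'9'); P=cloud(c,d)
    for n in ['blue_pail','blue_pail_grip','grey_pail']:
        print(c,n,[(np.round(r['at'],3).tolist(),round(r['score'],2)) for r in tip_of(c,n)][:2])
E
python3 - <<'E'
import cv2
p=cv2.imread('pics/side9.png');a=cv2.resize(p[95:265,260:460],None,fx=4,fy=3.5,interpolation=cv2.INTER_CUBIC);cv2.imwrite('pics/c9.png',a)
E
```

```text
rel 30.24 [0.5802 0.0183 0.21  ] F [ 0.15  0.65 -0.83] q [ 0.14  0.38 -0.29  1.77  0.13  1.01 -0.39]
0.09166432427729679
up 31.14 [0.5799 0.0183 0.2695] F [-0.51  0.64  0.51] q [ 0.15  0.32 -0.3   1.7   0.1   1.13 -0.37]
away 32.88 [0.3308 0.0183 0.4096] F [0.41 0.23 0.25] q [ 0.22 -0.26 -0.29  1.97 -0.07  1.42 -0.24]
side blue_pail [([0.582, 0.02, 0.046], 0.93)]
side blue_pail_grip [([0.58, 0.018, 0.229], 0.62)]
side grey_pail [([0.609, 0.293, -0.004], 0.66), ([0.582, 0.016, 0.23], 0.19)]
top blue_pail [([0.581, 0.018, 0.045], 0.98)]
top blue_pail_grip [([0.584, 0.016, 0.228], 0.81)]
top grey_pail [([0.601, 0.292, -0.003], 0.77)]
```

View pics/w9.png

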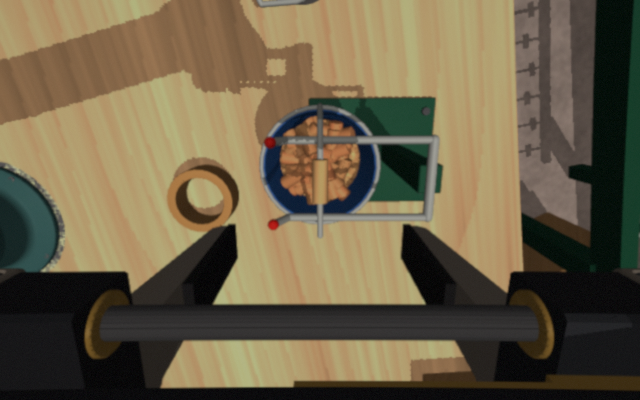

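View pics/c9.png

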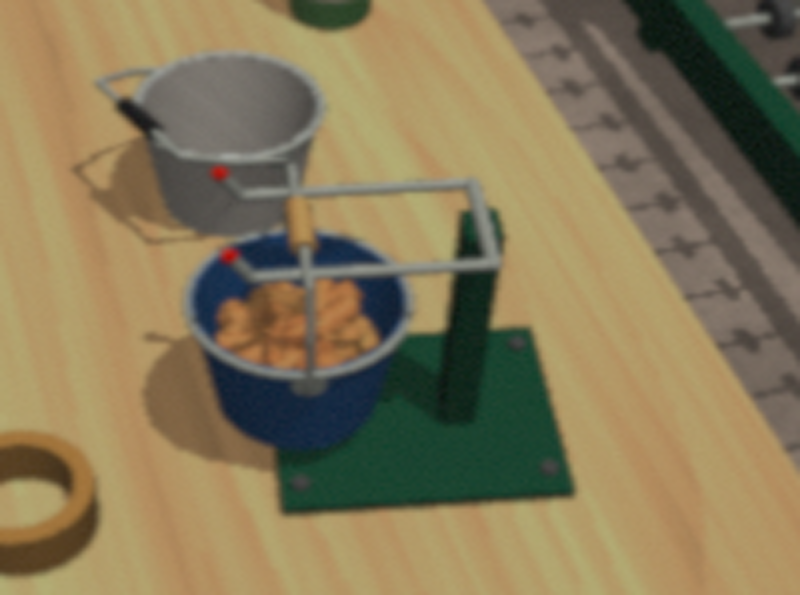

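View pics/top9.png

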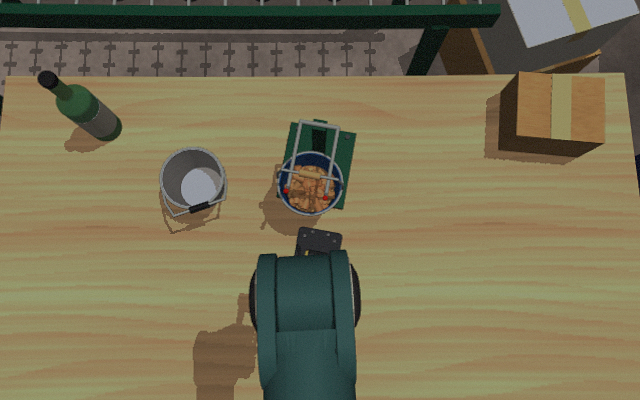

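The pail hangs level on both prongs, one each side of the grip: the wrist view shows the crossings at (320,140) and (320,217). Its underside is at z 0.045, so it clears the foot plate. The robot is clear, so I'll let the pail settle and hand the job in.

Run:
```python
from h import *
env.pause(1.0)
a,_,d0=snap('side','s10');print([np.round(r['at'],3).tolist() for r in tip_of('side','blue_pail')])
print(np.abs(cv2.imread('pics/s10.png').astype(int)-cv2.imread('pics/side9.png'))[150:230,300:370].mean())
workorder.finish_job(); print(env.sense()['t'])
```

```text
[[0.582, 0.021, 0.045]]
1.2817261904761905
the job is handed in; nothing more can be done
the job is handed in; nothing more can be done
```

The blue pail is hanging on the green stand's double hook, and I have handed the job in; the last clock reading I have is about 33 s, and only a short settling pause and a last look came after it.

**What I did:** I swung the bail upright with a shut fingertip under the grip while the pail stood on the bench. It stayed within about 1° of upright, and the pail did not move. I then gripped the bail from above, lifted the pail and carried it in front of the stand. There I threaded the bail over the tips, lowered it until the load came off the wrist, and released.

**Last checks:**
- **Position:** the grip is at about (0.58, 0.018, 0.229), against a hook seat of (0.582, 0.017, 0.230). The pail's underside is at z 0.045, clear of the foot plate.
- **Hanging:** the pictures show one prong on each side of the grip. Two looks more than a second apart gave the same pail position to about 1 mm.
- **Grey pail:** it still stands where it was, to within the cameras' accuracy.
- **Forces:** the highest wrist force I read was about 8 N.

**Disagreement:** while I held the pail, depth put its rim about 1.6° off level sideways. I took that as small and did not measure the tilt again once it hung, but the final pictures show it level.

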